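# Make up the packing column that sets the press height

## Robot

A 7-joint arm with a two-finger parallel gripper is mounted at the origin on a cart in front of the work surface, level with it; the furniture and walls round the work are solid. World frame = base frame: x ahead of the robot, y to its left, z up, the work surface at z = 0. Lengths are in m, angles in rad, forces in N, time in s.
With the tool pointing down it reaches from about 0.4 to 0.85 m from the base axis. Payload 4.5 kg.
Tool frame: the origin (TCP) lies between the finger pads; the fingertips stand 14 mm ahead of it and the grasp point (between the pads) lies 5 mm behind it; x points along the fingers, z is the direction in which the jaws open and shut, and the axes are right-handed (so a half turn about x gives the same grasp; the last joint's range is limited). The gripper opens to 88 mm and grips with 3 to 60 N. Pads are 18 mm wide; open, the fingers measure 123 mm over their backs; the gripper's body (75 mm by 187 mm) begins 45 mm behind the grasp point.
Start: joints at [1.241, 0.689, -0.195, 1.565, 0.157, 0.902, -0.215], TCP at [0.222, -0.584, 0.253] pointing down, gripper open.
Joint ranges: [-3.01, 3.01], [-0.46, 2.08], [-1.47, 1.51], [0.13, 2.56], [-1, 4.14], [0.04, 2.09], [-2.66, 2.66]. Speed limits (rad/s): [2.57, 2.57, 3.14, 3.14, 3.14, 3.14, 3.14].

## Interface

Orientations are given as a unit quaternion [x, y, z, w].
In Python, from plant import r, cams gives the robot as it stands.
- The arm moves only by the tool apply_moves, never from a script. Its arguments are lists of equal length, an entry for each row: "travel": the shift along the world's x, y, z in cm, a list of three; "roll": the turn about the world's z in degrees; "gripper": the finger opening in cm, from 0 to 8.81. In form: {"travel": [[x, y, z], ...], "roll": [roll, ...], "gripper": [gripper, ...]}. A call has exactly 8 rows; each row is the pose to reach, as a shift and turn from the pose commanded when the call began; what a row does not reach only later rows make up. A row lasts 1/12 s, in which the tool goes at most 41.7 mm and 7.16 degrees, less where a joint would pass 70% of its speed; a pose out of reach is approached as far as the arm can. A call with a gripper value outside its range is refused whole. The fingers move at their own pace and stop on an object; "newtons" is the grip in N (left out, the last holds). Time passes only in rows, so rows that repeat a pose let the fingers close, or fill a call up. It gives the time, the measured TCP pose, the force and the opening at its end, in the units of the state.
- r.get_state(): the state, without advancing time (a new reading comes with each control period).
- cams.snapshot(name): name is "side" or "top"; returns a dict with "image" (384x512x3 uint8, red, green, blue), "fx", "fy", "cx", "cy" (pixels), "R" (3x3) and "t" (3): a world point X has camera coordinates R X + t. Camera axes: x right, y down, z forward; pixel columns grow to the right and rows downward; lengths in m; the calibration is good to about 2 mm. A picture is of the moment at which its call begins. There is no depth.
- r.finish_job(): hands the job in, once; it reports no verdict.
The state is a dict: "clock": time; "q": joint angles; "qd": joint speeds; "joint_torque": joint torques, N m; "tool_pos": TCP position; "eef_rot": TCP orientation; "contact_force": force on the tool from outside, world axes, zero at the start; "moment": the same for the moment, N m; "opening": opening from 0.0 (shut) to 1.0 (fully open).
Only numpy, scipy, OpenCV 4.12 (cv2) and the standard library are available. Lean on these libraries where they do the work, as an engineer would, in place of code of your own. Each camera call takes 0.05 s, during which the arm holds its last target. There are 200 camera calls.

## Task

Make up the packing column that sets the press height, from the bottom up, on the brown laminated disc: first the brass bush on the middle of the disc, on it the dark grey bush, on that the silver bush, and last the steel punch, standing upright with its broad foot down. Centre each piece on the one below and let go of it before you fetch the next, so that the column stands free at the end. Nothing else is needed: leave the disc and the bolt lying where they are.

Things in the scene. Friction and masses are not known exactly. Their poses are not given: they have to be found in the camera images.
- base_disc: Brown laminated pressing disc, round, 90 mm across, 22 mm thick, lying loose on the bench. Too wide to be gripped; it stays where it lies. Origin: centre of its underside, z up. The column is built on its flat top, 22 mm above the origin.
- brass_bush: Brass-yellow turned ring (bush), 38 mm across, 12 mm high, about 50 g, lying flat on the bench; take it across the outside. Origin: centre of its underside, z up (its yaw means nothing).
- dark_bush: Dark grey-brown turned ring (bush), 34 mm across, 13 mm high, about 30 g, lying flat on the bench; take it across the outside. Origin: centre of its underside, z up (its yaw means nothing).
- silver_bush: Light silver-grey turned ring (bush), 30 mm across, 10 mm high, about 40 g, lying flat on the bench; take it across the outside. Origin: centre of its underside, z up (its yaw means nothing).
- punch: Dark grey steel punch, 64 mm tall, standing on its broad round foot (40 mm across, 17 mm high); above that a round shank 24 mm across, from 17 to 64 mm above the underside. About 0.32 kg. Origin: centre of its underside, z up (its yaw means nothing). Take it by the shank.
- bolt: Silver hexagon-head bolt, 59 mm long (its y), 19 mm wide, 17 mm high, lying on the bench among the parts. Not needed; it stays where it lies. Origin: under its middle, z up.
- cut_carton: Open cardboard carton that stands fixed on the bench left (+y) of the parts, in the same place every time: an obstacle. 455 mm long (its x), 310 mm wide, walls 250 mm high. Origin: centre of its underside. Pass above it or stay right of it. A tall press stands farther left (+y beyond about 0.45 m), with a control box overhanging: an arm that starts there should draw clear of it to the right before rising.
- parts_cabinet: Grey drawer cabinet, fixed behind the parts, in the same place every time: an obstacle. 185 mm deep (its x), 270 mm wide, 215 mm high, one lower drawer about 50 mm open, front facing the robot. Origin: centre of its underside.

How it is judged:
By the outcome, as a careful person would: the job done as asked, in the order asked, and still so for the second after the job is handed in, with the robot touching nothing.
It also fails if it takes over 120 s, if anything falls off the work surface, if the arm or the gripper's body presses on something with over 40 N, if the wrist force passes 120 N, or if a joint passes its speed limit or range.

## Working session

There is one attempt and no reset: what is moved stays moved. The work goes in short steps, Python scripts to look and compute and a tool call to move; the robot and the scene stay as the last step left them, time stands still between calls to the robot, and variables do not carry over. Pictures are saved under pics/ and viewed, about 12 in all and at most 16, crops included, and the job is handed in when it is done.

Besides the shell and the picture viewer there is one more tool, called after "Call:" by a JSON object that holds its "api" and its "payload". apply_moves: Moves the arm, as the interface text tells. Its arguments: {"type":"object","properties":{"travel":{"type":"array","items":{"type":"array","items":{"type":"number"}}},"roll":{"type":"array","items":{"type":"number"}},"gripper":{"type":"array","items":{"type":"number"}},"newtons":{"type":"number"}},"required":["travel","roll","gripper"]}

```bash
mkdir -p pics; ls; python3 - <<'E'
from plant import r,cams
import cv2,numpy as np
s=r.get_state(); print({k:np.round(v,3).tolist() for k,v in s.items()})
for n in("top","side"):
    d=cams.snapshot(n); cv2.imwrite(f"pics/{n}0.png",d["image"][:,:,::-1]); print(n,d["fx"],d["fy"],d["cx"],d["cy"],np.round(d["R"],4).tolist(),np.round(d["t"],4).tolist())
E
```

```text
pics
{'clock': 0.0, 'q': [1.241, 0.69, -0.195, 1.566, 0.157, 0.902, -0.215], 'qd': [-0.0, 0.001, 0.0, -0.002, 0.001, 0.001, 0.0], 'joint_torque': [0.001, -52.756, -1.266, -15.343, -0.053, 0.007, 0.0], 'tool_pos': [0.222, -0.584, 0.252], 'eef_rot': [0.402, 0.583, -0.401, 0.582], 'contact_force': [0.212, 0.35, 0.064], 'moment': [0.067, 0.036, 0.009], 'opening': 1.001}
top 434.52686102139825 434.52686102139825 251.68908717735087 190.6270652027687 [[0.0172, -0.9992, 0.0369], [-0.9909, -0.022, -0.1326], [0.1333, -0.0343, -0.9905]] [-0.1849, 0.4839, 1.0193]
side 499.28192574690365 499.28192574690365 260.6589091630685 197.09239354443375 [[-0.8168, 0.5768, 0.0136], [0.4895, 0.7053, -0.5127], [-0.3053, -0.4121, -0.8584]] [0.4856, -0.1028, 1.0507]
```

View pics/top0.png

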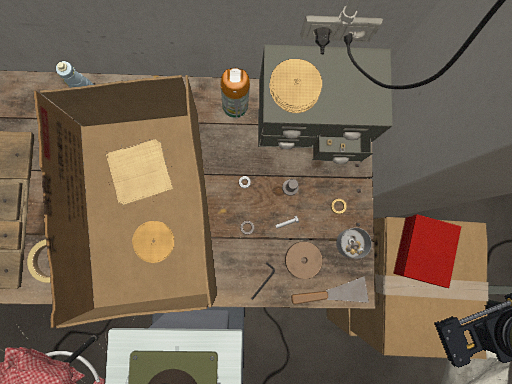

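View pics/side0.png

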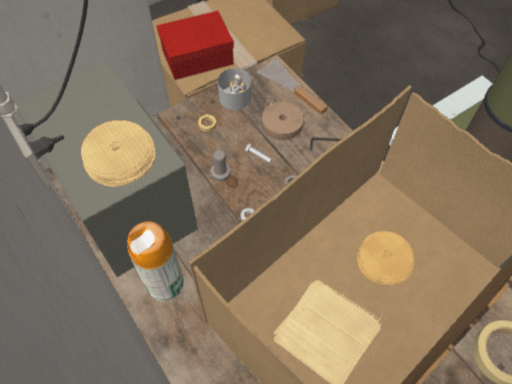

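```bash
cat > h.py <<'E'
import numpy as np,cv2
from plant import r,cams
def ray(d,u,v,z):
    "world point at height z seen at pixel (u,v)"
    k=np.array([(u-d["cx"])/d["fx"],(v-d["cy"])/d["fy"],1]); R=np.array(d["R"]);c=-R.T@d["t"];w=R.T@k
    return c+w*(z-c[2])/w[2]
def proj(d,X):
    p=np.asarray(X)@np.array(d["R"]).T+d["t"]; return np.stack([d["fx"]*p[...,0]/p[...,2]+d["cx"],d["fy"]*p[...,1]/p[...,2]+d["cy"]],-1)
def crop(d,u0,v0,u1,v1,f,name):
    im=d["image"][v0:v1,u0:u1,::-1]; cv2.imwrite(f"pics/{name}.png",cv2.resize(im,None,fx=f,fy=f,interpolation=cv2.INTER_CUBIC))
E
python3 - <<'E'
from h import *
d=cams.snapshot("top"); crop(d,225,150,385,270,5,"topc")
e=cams.snapshot("side"); crop(e,155,50,315,230,3,"sidec")
for n,u,v,z in [("disc",304,260,.022),("brass",339,206,.012),("dark",247,228,.013),("silver",244,182,.01),("punchtop",291,184,.064),("bolt",287,221,.01),("tin",353,243,.0)]: print(n,ray(d,u,v,z).round(3))
E
```

```text
disc [ 0.323 -0.305  0.022]
brass [ 0.457 -0.394  0.012]
dark [ 0.398 -0.166  0.013]
silver [ 0.512 -0.157  0.01 ]
punchtop [ 0.502 -0.268  0.064]
bolt [ 0.417 -0.265  0.01 ]
tin [ 0.366 -0.431  0.   ]
```

View pics/topc.png

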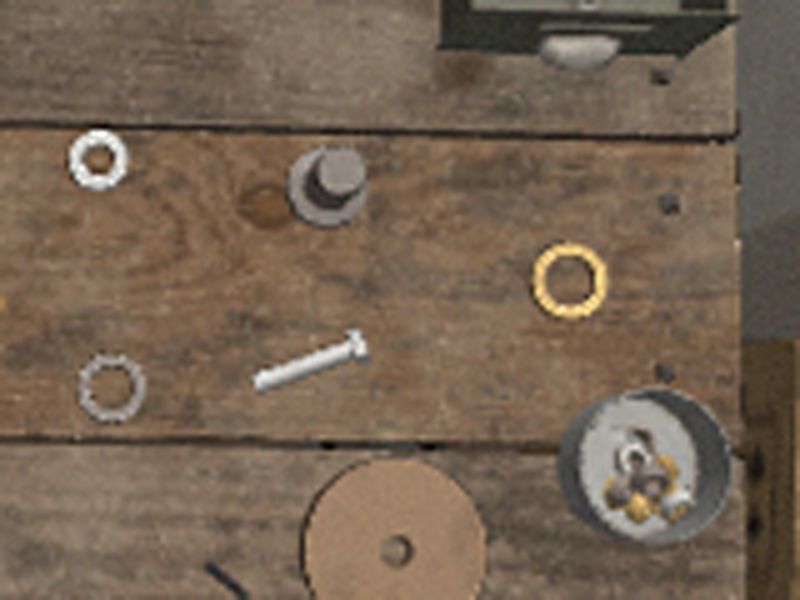

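View pics/sidec.png

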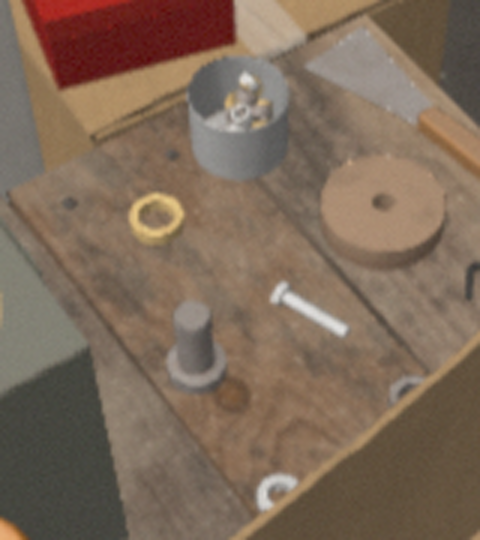

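```bash
cat >> h.py <<'E'
def blob(d,u,v,h,mask,z):
    "ellipse/min-circle of largest masked contour in window (x4 upscaled) -> world"
    f=4;u0,v0=int(u-h),int(v-h);im=cv2.resize(d["image"][v0:v0+2*h,u0:u0+2*h],None,fx=f,fy=f,interpolation=cv2.INTER_CUBIC)
    m=mask(im.astype(int)).astype(np.uint8); cs,_=cv2.findContours(m,cv2.RETR_EXTERNAL,cv2.CHAIN_APPROX_NONE)
    c=cv2.convexHull(max(cs,key=cv2.contourArea)); (x,y),ax,a=cv2.fitEllipse(c)
    x=(x+.5)/f-.5+u0;y=(y+.5)/f-.5+v0
    return (round(x,2),round(y,2)),np.round(np.array(ax)/f,1),ray(d,x,y,z).round(4)
sat=lambda i:i.max(2)-i.min(2)
masks=dict(brass=lambda i:(sat(i)>90)&(i[...,0]>150),silver=lambda i:(i.min(2)>150),dark=lambda i:(sat(i)<22)&(i.min(2)>85),foot=lambda i:(sat(i)<22),disc=lambda i:(i[...,0]>125)&(sat(i)>40))
E
python3 - <<'E'
from h import *
from scipy.spatial.transform import Rotation as Ro
d=cams.snapshot("top");e=cams.snapshot("side")
for n,u,v,h,z in [("disc",304,260,26,.022),("brass",339,206,14,.012),("dark",247,228,14,.013),("silver",244,182,14,.01),("foot",291,187,16,.017)]:
    print(n,*blob(d,u,v,h,masks[n],z))
for n,x,y,z in [("silver",98,159,.01),("dark",112,388,.013),("brass",570,281,.012),("foot",328,186,.017),("ptop",342,171,.064),("disc",394.5,549,.022)]:
    print("eye top",n,ray(d,(x+.5)/5-.5+225,(y+.5)/5-.5+150,z).round(4))
for n,x,y,z in [("brass",156.5,217,.012),("foot",196,365,.017),("ptop",192.5,313,.064),("disc",383,203,.022)]:
    print("eye side",n,ray(e,(x+.5)/3-.5+155,(y+.5)/3-.5+50,z).round(4))
for z in(0,.25): print("carton",[ray(d,u,v,z).round(3) for u,v in((188,77),(215,303))])
print("tinrim",[ray(d,356,243,z).round(3) for z in(.05,.08)],"drawer",[ray(d,u,160,z).round(3) for u in(313,370) for z in (.0,.1)])
q=r.get_state()["eef_rot"];print(Ro.from_quat(q).as_matrix().round(3))
E
```

```text
disc (303.7, 284.62) [51.5 87. ] [ 0.2644 -0.3047  0.022 ]
brass (338.5, 205.68) [14.1 14.7] [ 0.4576 -0.3931  0.012 ]
dark (246.8, 227.34) [13.3 13.4] [ 0.3994 -0.1657  0.013 ]
silver (244.22, 181.46) [11.6 11.7] [ 0.5135 -0.1572  0.01  ]
foot (290.13, 186.85) [15.6 17.5] [ 0.5015 -0.2713  0.017 ]
eye top silver [ 0.5137 -0.1572  0.01  ]
eye top dark [ 0.3998 -0.1662  0.013 ]
eye top brass [ 0.4573 -0.3933  0.012 ]
eye top foot [ 0.5016 -0.2715  0.017 ]
eye top ptop [ 0.5021 -0.2723  0.064 ]
eye top disc [ 0.3242 -0.3041  0.022 ]
eye side brass [ 0.4591 -0.3904  0.012 ]
eye side foot [ 0.5061 -0.2656  0.017 ]
eye side ptop [ 0.5012 -0.2724  0.064 ]
eye side disc [ 0.3247 -0.3031  0.022 ]
carton [array([ 0.785, -0.007,  0.   ]), array([ 0.216, -0.093,  0.   ])]
carton [array([ 0.684, -0.037,  0.25 ]), array([ 0.246, -0.103,  0.25 ])]
tinrim [array([ 0.365, -0.425,  0.05 ]), array([ 0.365, -0.417,  0.08 ])] drawer [array([ 0.574, -0.332,  0.   ]), array([ 0.553, -0.314,  0.1  ]), array([ 0.578, -0.478,  0.   ]), array([ 0.557, -0.447,  0.1  ])]
[[-0.     0.935  0.356]
 [ 0.001  0.356 -0.935]
 [-1.    -0.    -0.001]]
```

Call:
{"api": "apply_moves", "payload": {"travel": [[0,4,0],[0,8,0],[0,12,0],[2,16,0],[5,18,0],[9,19,0],[13,19.2,0],[16,19.2,0]], "roll": [0,0,0,0,0,0,0,0], "gripper": [5.6,5.6,5.6,5.6,5.6,5.6,5.6,5.6], "newtons": 15}}

```text
clock: 0.97
tool_pos: [0.3863, -0.3902, 0.2533]
eef_rot: [0.401, 0.582, -0.4, 0.584]
contact_force: [1.1, -2.1, -1.1]
opening: 0.633
```

Call:
{"api": "apply_moves", "payload": {"travel": [[3,0,-1],[6,0,-3],[7.6,0,-6],[7.6,0,-10],[7.6,0,-14],[7.6,0,-17],[7.6,0,-17],[7.6,0,-17]], "roll": [0,0,0,0,0,0,0,0], "gripper": [5.6,5.6,5.6,5.6,5.6,5.6,5.6,5.6]}}

```text
clock: 1.63
tool_pos: [0.4577, -0.3915, 0.0818]
eef_rot: [0.401, 0.583, -0.401, 0.581]
contact_force: [1.0, -0.3, 0.9]
opening: 0.639
```

```bash
python3 - <<'E'
from h import *
d=cams.snapshot("top"); e=cams.snapshot("side")
t=d["image"][150:300,225:425,::-1]; s=e["image"][20:190,120:320,::-1]
cv2.imwrite("pics/h1.png",np.hstack([cv2.resize(t,(400,300)),cv2.resize(s,(400,300))]))
s=r.get_state(); print(s["clock"],s["tool_pos"],s["eef_rot"],s["contact_force"],s["opening"],s["q"])
E
```

```text
1.7333 [ 0.45958219 -0.39305196  0.08470195] [ 0.40131661  0.58094249 -0.40141374  0.58336766] [-0.59141898 -0.86857421  0.70977975] 0.6406135205900187 [ 0.69775698  0.89236741 -0.11788547  1.75221905  0.19067396  0.50466832
 -0.75070915]
```

View pics/h1.png

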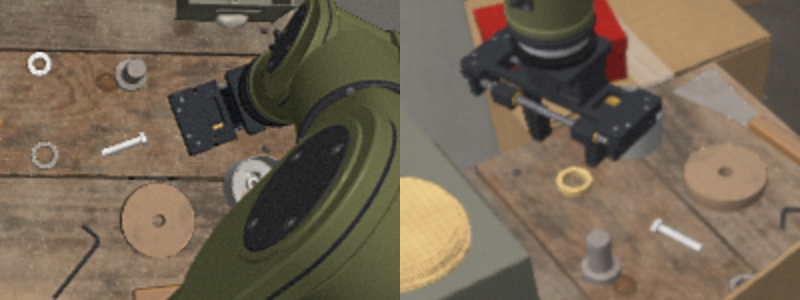

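Call:
{"api": "apply_moves", "payload": {"travel": [[0,0,-2],[0,0,-4],[0,0,-4.5],[0,0,-4.5],[0,0,-4.5],[0,0,-4.5],[0,0,-4.5],[0,0,-4.5]], "roll": [0,0,0,0,0,0,0,0], "gripper": [5.6,5.6,5.6,5.6,5.6,5.6,5.6,5.6]}}

```text
clock: 2.4
tool_pos: [0.4589, -0.3925, 0.0388]
eef_rot: [0.401, 0.582, -0.401, 0.583]
contact_force: [0.1, 0.6, -0.0]
opening: 0.636
```

```bash
cat >> h.py <<'E'
def view(name,pts,u0,v0,u1,v1,f,cam="side"):
    "zoomed crop with red marks at world points"
    d=cams.snapshot(cam); im=cv2.resize(d["image"][v0:v1,u0:u1,::-1],None,fx=f,fy=f,interpolation=cv2.INTER_CUBIC)
    for p in proj(d,np.array(pts)):
        c=(p+.5-[u0,v0])*f; cv2.circle(im,(int(c[0]),int(c[1])),2,(0,0,255),-1)
    cv2.imwrite(f"pics/{name}.png",im); return d
def tips(op):
    from scipy.spatial.transform import Rotation as Ro
    s=r.get_state(); M=Ro.from_quat(s["eef_rot"]).as_matrix(); p=s["tool_pos"]+.014*M[:,0]
    return [p+M[:,2]*op/2,p-M[:,2]*op/2],s
E
python3 - <<'E'
from h import *
P,s=tips(.056); print(P,s["tool_pos"],s["contact_force"])
view("h2",P+[[.4576,-.3931,.012]],165,60,265,160,6)
E
```

```text
[array([ 0.46891532, -0.41871697,  0.02483099]), array([ 0.44899338, -0.36638047,  0.02474647])] [ 0.4589346  -0.39253362  0.03878871] [ 0.14149307  0.57955243 -0.03927427]
```

View pics/h2.png

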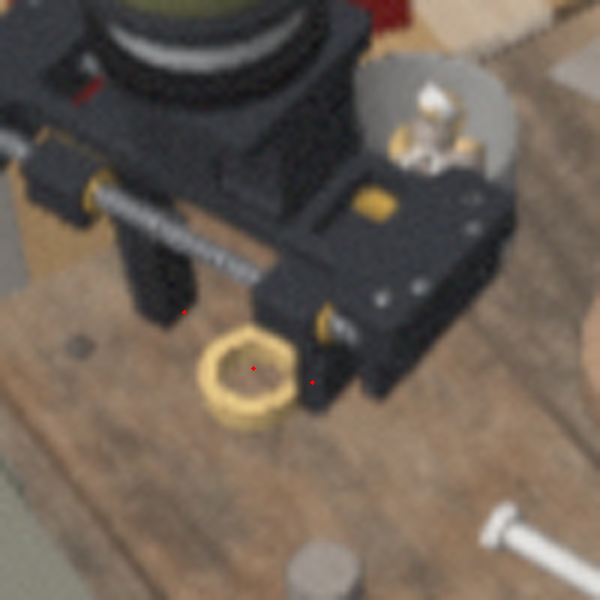

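Call:
{"api": "apply_moves", "payload": {"travel": [[0,0,-1],[0,0,-1.8],[0,0,-2.1],[0,0,-2.1],[0,0,-2.1],[0,0,-2.1],[0,0,-2.1],[0,0,-2.1]], "roll": [0,0,0,0,0,0,0,0], "gripper": [5.6,5.6,5.6,5.6,3,3,3,3], "newtons": 15}}

```text
clock: 3.12
tool_pos: [0.4585, -0.3922, 0.017]
eef_rot: [0.401, 0.582, -0.401, 0.582]
contact_force: [0.3, -0.3, -0.1]
opening: 0.415
```

Call:
{"api": "apply_moves", "payload": {"travel": [[0,0,0],[0,0,0],[0,0,0],[0,0,1],[0,0,3],[0,0,5],[0,0,5],[0,0,5]], "roll": [0,0,0,0,0,0,0,0], "gripper": [3,3,3,3,3,3,3,3], "newtons": 20}}

```text
clock: 3.78
tool_pos: [0.4591, -0.3927, 0.0682]
eef_rot: [0.401, 0.581, -0.401, 0.583]
contact_force: [0.7, 0.7, -0.4]
opening: 0.411
```

```bash
python3 - <<'E'
from h import *
P,s=tips(.038); print(s["tool_pos"],s["contact_force"],s["opening"])
view("h3",P,165,60,265,160,6)
E
```

```text
[ 0.45909573 -0.39271421  0.06819676] [ 0.72005941  0.72362405 -0.43505329] 0.41053072467976903
```

View pics/h3.png

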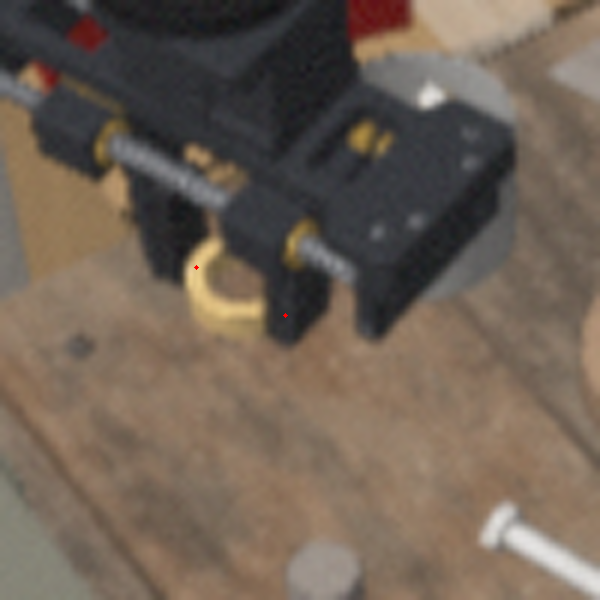

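Call:
{"api": "apply_moves", "payload": {"travel": [[0,0,2],[-2,1,2],[-4,2.5,2],[-6,4,2],[-9,6,2],[-11,7.5,2],[-13.4,8.8,2],[-13.4,8.8,2]], "roll": [7,14,21,28,35,42,49,56], "gripper": [3,3,3,3,3,3,3,3]}}

```text
clock: 4.5
tool_pos: [0.3172, -0.3, 0.0862]
eef_rot: [0.08, 0.707, -0.077, 0.699]
contact_force: [-0.9, 1.4, -0.3]
opening: 0.413
```

Call:
{"api": "apply_moves", "payload": {"travel": [[0,0,0],[0,0,0],[0,0,-1],[0,0,-2],[0,0,-2.5],[0,0,-2.5],[0,0,-2.5],[0,0,-2.5]], "roll": [4,4,4,4,4,4,4,4], "gripper": [3,3,3,3,3,3,3,3]}}

```text
clock: 5.17
tool_pos: [0.3245, -0.3041, 0.0618]
eef_rot: [0.057, 0.705, -0.057, 0.705]
contact_force: [-0.3, 0.2, -0.6]
opening: 0.414
```

```bash
python3 - <<'E'
from h import *
P,s=tips(.038); print(s["tool_pos"],s["contact_force"],s["opening"],s["q"])
c=[.3243,-.3038,.022]; a=np.linspace(0,2*np.pi,24)
view("h4",P+[c]+[[c[0]+.045*np.cos(t),c[1]+.045*np.sin(t),.022] for t in a],215,50,315,150,6)
E
```

```text
[ 0.32448133 -0.30410152  0.06182706] [-0.27259135  0.21102017 -0.55062383] 0.41401138961860146 [ 0.69458178  0.84926837 -0.07333299  2.23465738  0.75105901  0.08062196
 -0.26366022]
```

View pics/h4.png

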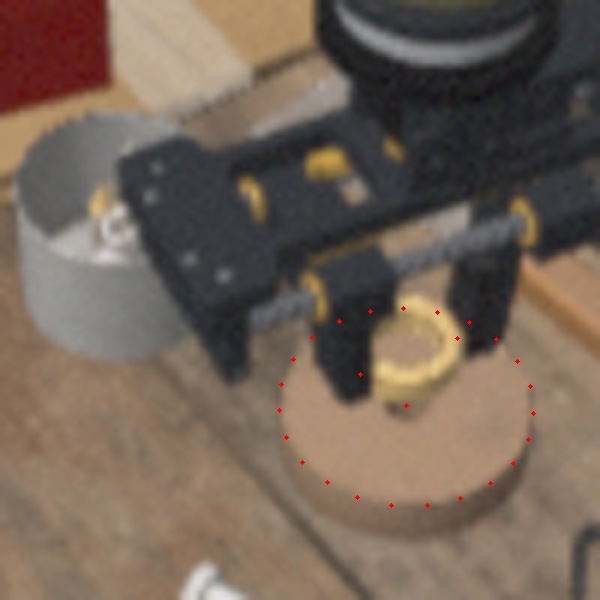

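Call:
{"api": "apply_moves", "payload": {"travel": [[0,0,-1],[0,0,-1.6],[0,0,-2],[0,0,-2.2],[0,0,-2.3],[0,0,-2.3],[0,0,-2.3],[0,0,-2.3]], "roll": [0,0,0,0,0,0,0,0], "gripper": [3,3,3,3,3,3,3,3]}}

```text
clock: 5.88
tool_pos: [0.3245, -0.3043, 0.0391]
eef_rot: [0.057, 0.705, -0.057, 0.705]
contact_force: [-0.1, 0.1, -0.0]
opening: 0.414
```

```bash
python3 - <<'E'
from h import *
s=r.get_state(); print(s["tool_pos"],s["contact_force"],s["opening"],s["q"])
E
```

```text
[ 0.32450749 -0.30432489  0.03905593] [-0.08932371  0.11234804 -0.045943  ] 0.4143571889892926 [ 0.68701545  0.9007309  -0.05970133  2.23775307  1.49936711  0.04683935
 -1.00994321]
```

Call:
{"api": "apply_moves", "payload": {"travel": [[0,0,-0.1],[0,0,-0.1],[0,0,-0.1],[0,0,-0.1],[0,0,-0.1],[0,0,-0.1],[0,0,-0.1],[0,0,-0.1]], "roll": [0,0,0,0,0,0,0,0], "gripper": [3,3,3,3,3,3,3,3]}}

```text
clock: 6.55
tool_pos: [0.3246, -0.3043, 0.038]
eef_rot: [0.056, 0.705, -0.057, 0.705]
contact_force: [-0.5, 0.7, 6.0]
opening: 0.416
```

Call:
{"api": "apply_moves", "payload": {"travel": [[0,0,0],[0,0,0],[0,0,0],[0,0,0],[0,0,0],[0,0,0.5],[0,0,1.5],[0,0,3]], "roll": [0,0,0,0,0,0,0,0], "gripper": [5.6,5.6,5.6,5.6,5.6,5.6,5.6,5.6]}}

```text
clock: 7.22
tool_pos: [0.3236, -0.3037, 0.0674]
eef_rot: [0.056, 0.706, -0.056, 0.704]
contact_force: [0.4, -1.5, -0.1]
opening: 0.637
```

Call:
{"api": "apply_moves", "payload": {"travel": [[0,0,2],[0,0,4],[0,0,5],[1,2,5],[3,5,5],[5,8,5],[7,11,5],[7.4,13,5]], "roll": [0,0,0,4,8,13,17,21], "gripper": [5.2,5.2,5.2,5.2,5.2,5.2,5.2,5.2]}}

```text
clock: 7.88
tool_pos: [0.4025, -0.1706, 0.1181]
eef_rot: [-0.075, 0.701, 0.076, 0.705]
contact_force: [0.0, 0.5, -0.8]
opening: 0.59
```

```bash
python3 - <<'E'
from h import *
s=r.get_state(); print(s["tool_pos"],s["eef_rot"],s["contact_force"],s["opening"],s["q"])
c=[.3243,-.3038,.022]; a=np.linspace(0,2*np.pi,24)
e=view("h5",[c]+[[c[0]+.045*np.cos(t),c[1]+.045*np.sin(t),.022] for t in a]+[[c[0]+.019*np.cos(t),c[1]+.019*np.sin(t),.034] for t in a],205,50,305,150,6)
print(blob(e,281,117,26,masks["brass"],.034))
E
```

```text
[ 0.40248768 -0.17059251  0.11805987] [-0.07458533  0.70112298  0.07600596  0.70504375] [ 0.0088283   0.50345511 -0.75250315] 0.5903626972906423 [ 0.63541248  0.76541206 -0.54458981  2.22437544  1.04140705  0.42448577
 -0.56125409]
((274.85, 114.21), array([3.4, 7.4]), array([ 0.339, -0.311,  0.034]))
```

View pics/h5.png

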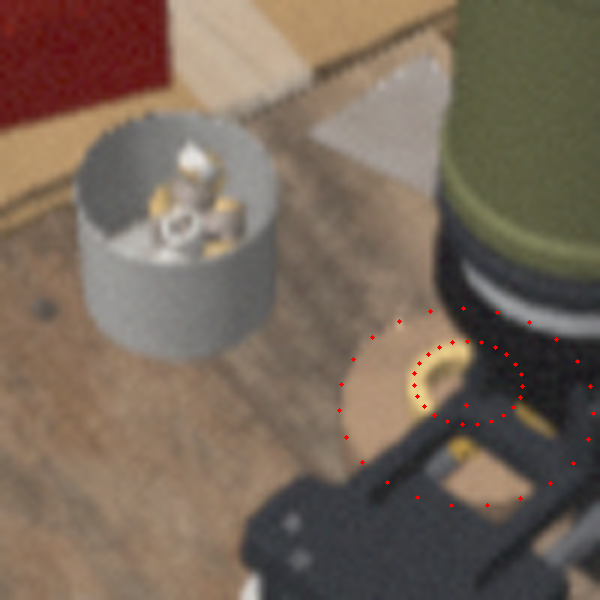

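Call:
{"api": "apply_moves", "payload": {"travel": [[0.2,0.8,0],[0.2,0.8,-2],[0.2,0.8,-4],[0.2,0.8,-5],[0.2,0.8,-6],[0.2,0.8,-7],[0.2,0.8,-7.3],[0.2,0.8,-7.3]], "roll": [0,0,0,0,0,0,0,0], "gripper": [5.2,5.2,5.2,5.2,5.2,5.2,5.2,5.2]}}

```text
clock: 8.6
tool_pos: [0.3993, -0.1669, 0.0439]
eef_rot: [-0.072, 0.704, 0.072, 0.703]
contact_force: [0.5, 0.5, 0.7]
opening: 0.588
```

```bash
python3 - <<'E'
from h import *
P,s=tips(.052); print(s["tool_pos"],s["contact_force"],s["opening"],s["q"],s["joint_torque"])
a=np.linspace(0,2*np.pi,20)
d=view("tt",P+[[.3996+.017*np.cos(t),-.166+.017*np.sin(t),.013] for t in a],197,180,297,280,4,"top")
e=view("ss",P+[[.3996+.017*np.cos(t),-.166+.017*np.sin(t),.013] for t in a],205,90,305,190,4)
cv2.imwrite("pics/h6.png",np.hstack([cv2.imread("pics/tt.png"),cv2.imread("pics/ss.png")]))
E
```

```text
[ 0.39934667 -0.16689737  0.0439294 ] [0.46206158 0.45896944 0.67971407] 0.5880109597396662 [ 0.47938675  0.89971557 -0.30970322  2.26205383  1.54739293  0.24229081
 -1.05957575] [ -0.30350947 -45.00568986  -2.25833975  -0.06686123   0.33324751
  -0.05751191  -0.379419  ]
```

View pics/h6.png

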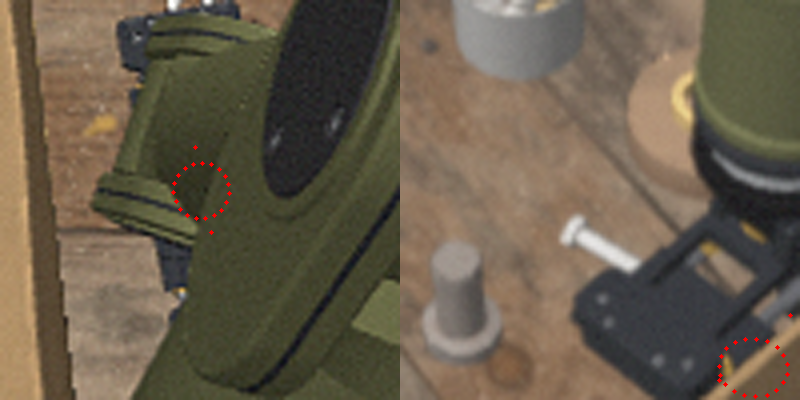

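Call:
{"api": "apply_moves", "payload": {"travel": [[0,0,-1],[0,0,-2],[0,0,-2.6],[0,0,-2.8],[0,0,-2.8],[0,0,-2.8],[0,0,-2.8],[0,0,-2.8]], "roll": [0,0,0,0,0,0,0,0], "gripper": [5.2,5.2,5.2,5.2,2.6,2.6,2.6,2.6], "newtons": 15}}

```text
clock: 9.37
tool_pos: [0.4006, -0.1663, 0.0172]
eef_rot: [-0.073, 0.703, 0.073, 0.704]
contact_force: [-0.2, -0.6, 1.2]
opening: 0.368
```

Call:
{"api": "apply_moves", "payload": {"travel": [[0,0,0],[0,0,0],[0,0,1],[0,0,2.5],[0,0,4],[0,0,6],[0,0,7],[0,0,7]], "roll": [0,0,0,0,0,0,0,0], "gripper": [2.6,2.6,2.6,2.6,2.6,2.6,2.6,2.6]}}

```text
clock: 10.03
tool_pos: [0.4012, -0.1662, 0.0886]
eef_rot: [-0.073, 0.702, 0.072, 0.704]
contact_force: [0.2, -0.5, -0.2]
opening: 0.368
```

Call:
{"api": "apply_moves", "payload": {"travel": [[1,-2,3],[2,-6,3.5],[3,-10,3.5],[4.5,-13.5,3.5],[6,-17,3.5],[6.5,-20,3.5],[6.5,-20,3.5],[6.5,-20,3.5]], "roll": [0,-4,-8,-12,-16,-20,-20,-20], "gripper": [2.6,2.6,2.6,2.6,2.6,2.6,2.6,2.6]}}

```text
clock: 10.7
tool_pos: [0.4645, -0.3683, 0.1202]
eef_rot: [0.051, 0.705, -0.052, 0.705]
contact_force: [0.1, 1.5, -0.8]
opening: 0.369
```

```bash
python3 - <<'E'
from h import *
P,s=tips(.034); print(s["tool_pos"],s["contact_force"],s["opening"],s["q"])
a=np.linspace(0,2*np.pi,20)
C=[[.324+.019*np.cos(t),-.304+.019*np.sin(t),.034] for t in a]
d=view("tt",C,250,210,350,310,4,"top")
e=view("ss",C,230,70,330,170,4)
cv2.imwrite("pics/h7.png",np.hstack([cv2.imread("pics/tt.png"),cv2.imread("pics/ss.png")]))
p=proj(d,np.array([.324,-.304,.034]));q=proj(e,np.array([.324,-.304,.034]));print(p,q)
m=lambda i:(sat(i)>75)&(i[...,0]>165)
print(blob(d,*p,15,m,.034),blob(e,*q,15,m,.034))
E
```

```text
[ 0.46451408 -0.36830334  0.12021483] [ 0.09370613  1.49705414 -0.81250176] 0.3692537395842746 [ 0.91416417  0.88425033 -0.57828787  1.75963705  0.70309959  0.71584099
 -0.19349324]
[304.22401561 259.61308073] [282.60942005 113.19476345]
((304.88, 258.9), array([15.8, 16.1]), array([ 0.3257, -0.3056,  0.034 ])) ((281.06, 114.34), array([15.4, 18.6]), array([ 0.3285, -0.3033,  0.034 ]))
```

View pics/h7.png

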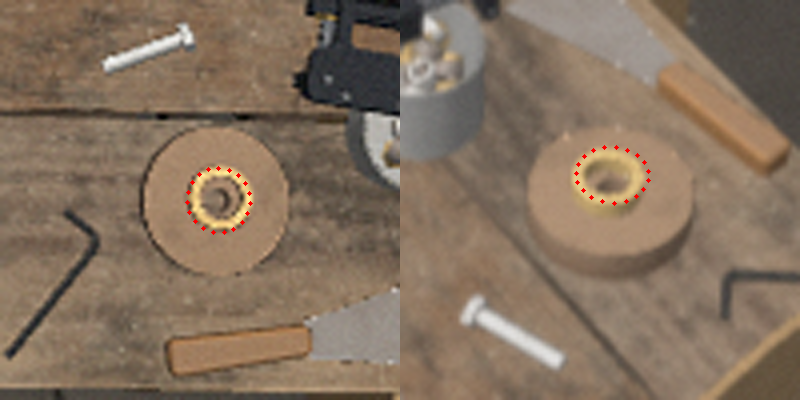

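Call:
{"api": "apply_moves", "payload": {"travel": [[-2,1,0],[-5,2.2,0],[-8,3.5,0],[-11,4.8,0],[-13,5.7,-1],[-14,6.1,-3],[-14,6.1,-5],[-14,6.1,-6]], "roll": [0,0,0,0,0,0,0,0], "gripper": [2.6,2.6,2.6,2.6,2.6,2.6,2.6,2.6]}}

```text
clock: 11.47
tool_pos: [0.3241, -0.3022, 0.0609]
eef_rot: [0.05, 0.706, -0.048, 0.705]
contact_force: [0.6, -1.0, -1.4]
opening: 0.373
```

Call:
{"api": "apply_moves", "payload": {"travel": [[0,0,0],[0,0,0],[0,0,-0.4],[0,0,-0.8],[0,0,-1],[0,0,-1],[0,0,-1],[0,0,-1]], "roll": [0,0,0,0,0,0,0,0], "gripper": [2.6,2.6,2.6,2.6,2.6,2.6,2.6,2.6]}}

```text
clock: 12.13
tool_pos: [0.3255, -0.3052, 0.052]
eef_rot: [0.05, 0.705, -0.05, 0.706]
contact_force: [-0.6, -0.4, 0.2]
opening: 0.371
```

Call:
{"api": "apply_moves", "payload": {"travel": [[0,0,-0.1],[0,0,-0.15],[0,0,-0.15],[0,0,-0.15],[0,0,-0.15],[0,0,-0.15],[0,0,-0.15],[0,0,-0.15]], "roll": [0,0,0,0,0,0,0,0], "gripper": [2.6,2.6,2.6,2.6,2.6,2.6,2.6,2.6]}}

```text
clock: 12.8
tool_pos: [0.3255, -0.3052, 0.0504]
eef_rot: [0.05, 0.705, -0.05, 0.705]
contact_force: [-0.1, -0.3, 6.2]
opening: 0.371
```

```bash
python3 - <<'E'
from h import *
s=r.get_state(); print(s["tool_pos"],s["contact_force"],s["opening"],s["q"])
E
```

```text
[ 0.32551954 -0.3052024   0.05042089] [-0.13947041 -0.28854717  6.19536328] 0.37083383027903405 [ 0.71936589  0.87494958 -0.11235009  2.23117272  1.15532301  0.09413651
 -0.64881337]
```

Call:
{"api": "apply_moves", "payload": {"travel": [[0,0,0],[0,0,0],[0,0,0],[0,0,0],[0,0,0],[0,0,0.5],[0,0,2],[0,0,4]], "roll": [0,0,0,0,0,0,0,0], "gripper": [5,5,5,5,5,5,5,5]}}

```text
clock: 13.47
tool_pos: [0.3248, -0.3045, 0.0899]
eef_rot: [0.05, 0.706, -0.049, 0.704]
contact_force: [0.1, -0.6, -0.6]
opening: 0.568
```

Call:
{"api": "apply_moves", "payload": {"travel": [[0,0,2],[0,0,3],[3,-1.5,3],[6,-3,3],[10,-5,3],[14,-6,3],[14,-6,3],[14,-6,3]], "roll": [0,0,0,0,0,0,0,0], "gripper": [5,5,5,5,5,5,5,5]}}

```text
clock: 14.13
tool_pos: [0.4678, -0.365, 0.12]
eef_rot: [0.05, 0.704, -0.05, 0.706]
contact_force: [-0.4, 0.5, 0.3]
opening: 0.566
```

```bash
python3 - <<'E'
from h import *
s=r.get_state(); print(s["tool_pos"],s["contact_force"],s["opening"])
a=np.linspace(0,2*np.pi,20)
c=[.3255,-.305]
C=[[c[0]+.017*np.cos(t),c[1]+.017*np.sin(t),.047] for t in a]
d=view("tt",C,275,230,335,290,7,"top")
e=view("ss",C,250,80,310,140,7)
cv2.imwrite("pics/h8.png",np.hstack([cv2.imread("pics/tt.png")[:,20:-20],cv2.imread("pics/ss.png")[:,20:-20]]))
p=proj(d,np.array(c+[.047]));print(p,blob(d,*p,12,lambda i:(sat(i)<22)&(i.min(2)>85),.047))
p=proj(e,np.array(c+[.047]));print(p,blob(e,*p,12,lambda i:(sat(i)<22)&(i.min(2)>85),.047))
E
```

```text
[ 0.4678218  -0.36496569  0.12002007] [-0.36578929  0.47603925  0.28542466] 0.5661666412534212
[305.50793108 259.11321655] ((304.76, 258.51), array([13.5, 14.1]), array([ 0.3269, -0.3032,  0.047 ]))
[282.0638798  109.09138551] ((281.86, 111.8), array([14.8, 15.1]), array([ 0.3302, -0.2994,  0.047 ]))
```

View pics/h8.png

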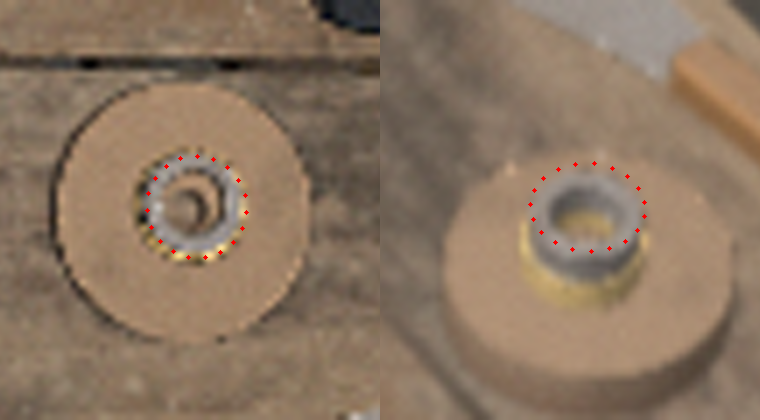

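Call:
{"api": "apply_moves", "payload": {"travel": [[-4,2,0],[-8,4,0],[-11,5,0],[-14,6,0],[-14,6,-1.5],[-14,6,-3],[-14,6,-3],[-14,6,-3]], "roll": [0,0,0,0,0,0,0,0], "gripper": [5,5,5,5,5,5,5,5]}}

```text
clock: 14.9
tool_pos: [0.3237, -0.3045, 0.0903]
eef_rot: [0.05, 0.706, -0.05, 0.704]
contact_force: [0.4, 0.0, -0.2]
opening: 0.567
```

Call:
{"api": "apply_moves", "payload": {"travel": [[0,0,-1.5],[0,0,-3],[0,0,-3.7],[0,0,-3.9],[0,0,-3.9],[0,0,-3.9],[0,0,-3.9],[0,0,-3.9]], "roll": [0,0,0,0,0,0,0,0], "gripper": [5,5,5,5,5,2.6,2.6,2.6], "newtons": 10}}

```text
clock: 15.57
tool_pos: [0.3256, -0.3054, 0.0518]
eef_rot: [0.05, 0.705, -0.051, 0.706]
contact_force: [0.8, 1.0, 1.7]
opening: 0.375
```

Call:
{"api": "apply_moves", "payload": {"travel": [[0,0,0],[0,0,0],[0,0,0.2],[-0.12,-0.22,0.2],[-0.12,-0.22,0.2],[-0.12,-0.22,0],[-0.12,-0.22,-0.1],[-0.12,-0.22,-0.1]], "roll": [0,0,0,0,0,0,0,0], "gripper": [2.6,2.6,2.6,2.6,2.6,2.6,2.6,2.6]}}

```text
clock: 16.23
tool_pos: [0.324, -0.3077, 0.0507]
eef_rot: [0.05, 0.705, -0.051, 0.705]
contact_force: [-0.8, -0.2, 9.1]
opening: 0.368
```

Release, back off to the viewing waypoint and remeasure numerically.

Call:
{"api": "apply_moves", "payload": {"travel": [[0,0,0],[0,0,0],[0,0,0],[0,0,0],[0,0,0],[0,0,0.5],[0,0,2],[0,0,4]], "roll": [0,0,0,0,0,0,0,0], "gripper": [5,5,5,5,5,5,5,5]}}

```text
clock: 16.9
tool_pos: [0.3236, -0.3066, 0.0898]
eef_rot: [0.05, 0.706, -0.049, 0.704]
contact_force: [0.3, -0.5, -1.2]
opening: 0.566
```

Call:
{"api": "apply_moves", "payload": {"travel": [[0,0,2],[0,0,3],[3,-1.5,3],[6,-3,3],[10,-5,3],[14,-6,3],[14,-6,3],[14,-6,3]], "roll": [0,0,0,0,0,0,0,0], "gripper": [5,5,5,5,5,5,5,5]}}

```text
clock: 17.57
tool_pos: [0.4666, -0.3671, 0.12]
eef_rot: [0.05, 0.704, -0.05, 0.706]
contact_force: [-0.2, -0.4, -0.3]
opening: 0.566
```

```bash
python3 - <<'E'
from h import *
d=cams.snapshot("top");e=cams.snapshot("side")
dk=lambda i:(sat(i)<22)&(i.min(2)>85)
br=lambda i:((sat(i)>75)&(i[...,0]>165))|(sat(i)<22)
for n,m,z in(("dark",dk,.047),("brass",br,.034)):
    for c in(d,e):
        p=proj(c,np.array([.3255,-.305,z]));print(n,p,blob(c,*p,13,m,z))
crop(d,275,230,335,290,7,"tt");crop(e,250,80,310,140,7,"ss")
cv2.imwrite("pics/h9.png",np.hstack([cv2.imread("pics/tt.png")[:,20:-20],cv2.imread("pics/ss.png")[:,20:-20]]))
E
```

```text
dark [305.50793108 259.11321655] ((305.91, 259.4), array([13.6, 14.2]), array([ 0.3248, -0.3059,  0.047 ]))
dark [282.0638798  109.09138551] ((281.72, 110.69), array([15. , 15.2]), array([ 0.3287, -0.3019,  0.047 ]))
brass [304.64067782 258.98535984] ((305.95, 259.38), array([13.9, 14.2]), array([ 0.3246, -0.3081,  0.034 ]))
brass [281.75172272 113.20492205] ((281.75, 110.72), array([15. , 15.2]), array([ 0.3215, -0.3105,  0.034 ]))
```

View pics/h9.png

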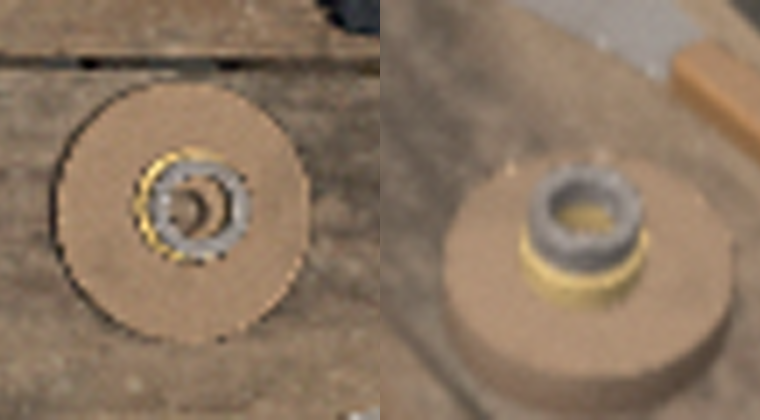

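Call:
{"api": "apply_moves", "payload": {"travel": [[0,4,0],[0,8,0],[0,12,0],[0,16,0],[1,19,0],[3,21,0],[5,21,0],[5,21,0]], "roll": [4,8,13,18,23,28,33,33], "gripper": [4.8,4.8,4.8,4.8,4.8,4.8,4.8,4.8]}}

```text
clock: 18.33
tool_pos: [0.5164, -0.1554, 0.1207]
eef_rot: [-0.154, 0.689, 0.154, 0.691]
contact_force: [0.5, -0.1, -0.6]
opening: 0.544
```

Call:
{"api": "apply_moves", "payload": {"travel": [[0,0,-2],[0,0,-4],[0,0,-6],[0,0,-7],[0,0,-7],[0,0,-7],[0,0,-7],[0,0,-7]], "roll": [0,0,0,0,0,0,0,0], "gripper": [4.8,4.8,4.8,4.8,4.8,4.8,4.8,4.8]}}

```text
clock: 19.0
tool_pos: [0.5146, -0.1575, 0.0513]
eef_rot: [-0.152, 0.69, 0.152, 0.691]
contact_force: [0.8, -0.1, -0.3]
opening: 0.544
```

```bash
python3 - <<'E'
from h import *
P,s=tips(.048); print(s["tool_pos"],s["eef_rot"],s["contact_force"],s["opening"],s["q"],s["joint_torque"])
a=np.linspace(0,2*np.pi,20)
view("h10",P+[[.5135+.015*np.cos(t),-.1572+.015*np.sin(t),.010] for t in a],180,140,310,250,5)
E
```

```text
[ 0.51457959 -0.1574968   0.05130616] [-0.15213907  0.69007911  0.1517284   0.69110275] [ 0.7656646  -0.06650364 -0.28885383] 0.5438844110880375 [ 0.55497261  0.96666294 -0.58956157  1.94634586  1.02788175  0.56378072
 -0.32506073] [ 1.86378165e-02 -5.13148785e+01 -7.05023065e+00 -5.35489216e+00
 -4.15583875e-02  6.58767603e-04  8.21363210e-04]
```

View pics/h10.png

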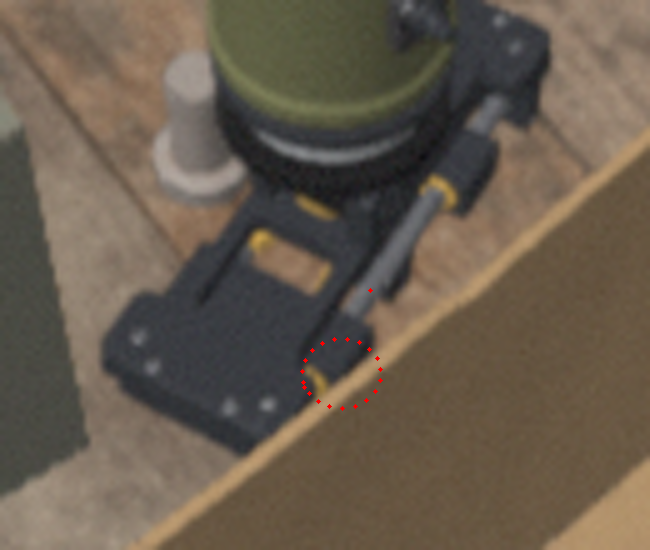

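Call:
{"api": "apply_moves", "payload": {"travel": [[0,0,-1.2],[0,0,-2.4],[0,0,-3.2],[0,0,-3.4],[0,0,-3.4],[0,0,-3.4],[0,0,-3.4],[0,0,-3.4]], "roll": [0,0,0,0,0,0,0,0], "gripper": [4.8,4.8,4.8,4.8,2.2,2.2,2.2,2.2], "newtons": 15}}

```text
clock: 19.72
tool_pos: [0.5146, -0.1573, 0.0168]
eef_rot: [-0.152, 0.69, 0.152, 0.691]
contact_force: [-0.4, 0.3, 0.9]
opening: 0.325
```

Call:
{"api": "apply_moves", "payload": {"travel": [[0,0,0],[0,0,0],[0,0,1],[0,0,3],[0,0,6],[0,0,9],[0,0,11],[0,0,11]], "roll": [0,0,0,0,0,0,0,0], "gripper": [2.2,2.2,2.2,2.2,2.2,2.2,2.2,2.2]}}

```text
clock: 20.38
tool_pos: [0.5164, -0.1572, 0.1306]
eef_rot: [-0.153, 0.688, 0.151, 0.693]
contact_force: [-0.4, -0.1, -0.9]
opening: 0.326
```

Call:
{"api": "apply_moves", "payload": {"travel": [[-3,-1,0],[-6,-4,0],[-9,-6.5,0],[-12,-9,0],[-15,-11.5,0],[-17.5,-13.5,0],[-19,-15,0],[-19,-15,-1]], "roll": [0,0,0,0,0,0,0,0], "gripper": [2.2,2.2,2.2,2.2,2.2,2.2,2.2,2.2]}}

```text
clock: 21.05
tool_pos: [0.3188, -0.3113, 0.1162]
eef_rot: [-0.15, 0.693, 0.149, 0.689]
contact_force: [0.1, -0.3, -0.1]
opening: 0.325
```

Call:
{"api": "apply_moves", "payload": {"travel": [[0,0,0],[0,0,-1],[0,0,-2.5],[0,0,-4],[0,0,-4.8],[0,0,-5.2],[0,0,-5.2],[0,0,-5.2]], "roll": [0,0,0,0,0,0,0,0], "gripper": [2.2,2.2,2.2,2.2,2.2,2.2,2.2,2.2]}}

```text
clock: 21.72
tool_pos: [0.3248, -0.3068, 0.0644]
eef_rot: [-0.152, 0.69, 0.153, 0.691]
contact_force: [-1.2, 0.2, 0.8]
opening: 0.321
```

Call:
{"api": "apply_moves", "payload": {"travel": [[0,0,-0.05],[0,0,-0.1],[0,0,-0.1],[0,0,-0.1],[0,0,-0.1],[0,0,-0.1],[0,0,-0.1],[0,0,-0.1]], "roll": [0,0,0,0,0,0,0,0], "gripper": [2.2,2.2,2.2,2.2,2.2,2.2,2.2,2.2]}}

```text
clock: 22.38
tool_pos: [0.3242, -0.3073, 0.0633]
eef_rot: [-0.152, 0.691, 0.152, 0.691]
contact_force: [0.7, -0.2, -1.5]
opening: 0.321
```

Call:
{"api": "apply_moves", "payload": {"travel": [[0,0,-0.05],[0,0,-0.05],[0,0,-0.1],[0,0,-0.1],[0,0,-0.1],[0,0,-0.1],[0,0,-0.1],[0,0,-0.1]], "roll": [0,0,0,0,0,0,0,0], "gripper": [2.2,2.2,2.2,2.2,2.2,2.2,2.2,2.2]}}

```text
clock: 23.05
tool_pos: [0.3243, -0.3074, 0.0629]
eef_rot: [-0.152, 0.69, 0.152, 0.691]
contact_force: [-0.8, -0.3, 9.6]
opening: 0.324
```

Contact at the expected height. Release, lift and go to the viewing waypoint.

Call:
{"api": "apply_moves", "payload": {"travel": [[0,0,0],[0,0,0],[0,0,0],[0,0,0],[0,0,0],[0,0,0.5],[0,0,2],[0,0,4]], "roll": [0,0,0,0,0,0,0,0], "gripper": [4.6,4.6,4.6,4.6,4.6,4.6,4.6,4.6]}}

```text
clock: 23.72
tool_pos: [0.3236, -0.3067, 0.1018]
eef_rot: [-0.151, 0.691, 0.153, 0.69]
contact_force: [0.2, -0.1, 0.3]
opening: 0.525
```

Call:
{"api": "apply_moves", "payload": {"travel": [[0,0,2],[0,0,3],[3,-1.5,3],[6,-3,3],[10,-5,3],[14,-6,3],[14,-6,3],[14,-6,3]], "roll": [0,0,-7,-14,-21,-28,-35,-42], "gripper": [4.6,4.6,4.6,4.6,4.6,4.6,4.6,4.6]}}

```text
clock: 24.38
tool_pos: [0.4675, -0.3673, 0.1321]
eef_rot: [0.108, 0.698, -0.107, 0.7]
contact_force: [-1.9, 0.5, -0.6]
opening: 0.523
```

```bash
python3 - <<'E'
from h import *
s=r.get_state(); print(s["tool_pos"],s["contact_force"],s["q"])
d=cams.snapshot("top");e=cams.snapshot("side")
C=np.array([.3248,-.3059,.057])
for c in(d,e):
    p=proj(c,C)
    for t in (140,155,170): print(p,blob(c,*p,12,lambda i:(i.min(2)>t)&(sat(i)<40),.057))
print("punch",blob(d,290.5,186.5,14,masks["foot"],.017),blob(e,220,171,14,masks["foot"],.017))
crop(d,275,230,335,290,7,"tt");crop(e,250,80,310,140,7,"ss")
cv2.imwrite("pics/h11.png",np.hstack([cv2.imread("pics/tt.png")[:,20:-20],cv2.imread("pics/ss.png")[:,20:-20]]))
E
```

```text
[ 0.46752026 -0.36727046  0.1320685 ] [-1.87630723  0.48946371 -0.59844501] [ 0.90094124  0.86164847 -0.5571694   1.75163558  0.65255257  0.71786616
 -0.31021746]
[306.57255827 259.5229324 ] ((306.53, 259.22), array([12.8, 13.5]), array([ 0.3255, -0.3058,  0.057 ]))
[306.57255827 259.5229324 ] ((306.56, 259.24), array([12.4, 13.3]), array([ 0.3254, -0.3059,  0.057 ]))
[306.57255827 259.5229324 ] ((306.59, 259.23), array([12.3, 12.9]), array([ 0.3255, -0.3059,  0.057 ]))
[282.32184744 105.44376375] ((281.37, 107.18), array([13.4, 16. ]), array([ 0.3292, -0.3033,  0.057 ]))
[282.32184744 105.44376375] ((281.39, 106.79), array([11.9, 15.3]), array([ 0.3285, -0.3041,  0.057 ]))
[282.32184744 105.44376375] ((281.49, 106.69), array([11.3, 14.4]), array([ 0.3282, -0.3042,  0.057 ]))
punch ((290.04, 186.89), array([15.5, 17.4]), array([ 0.5014, -0.2711,  0.017 ])) ((219.78, 167.96), array([20.3, 27.3]), array([ 0.502 , -0.2726,  0.017 ]))
```

View pics/h11.png

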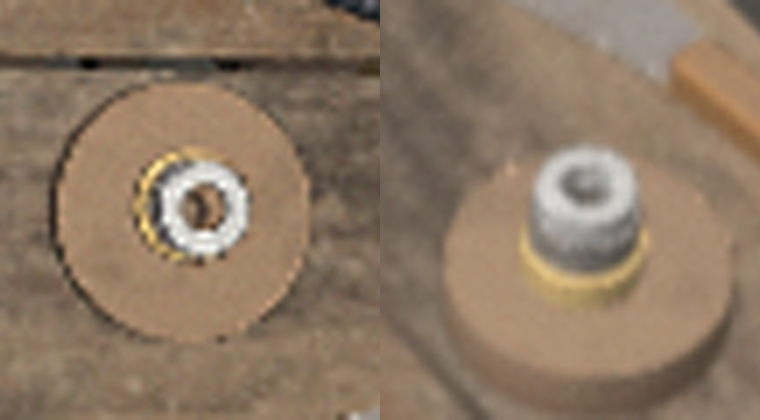

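Call:
{"api": "apply_moves", "payload": {"travel": [[-1,1,0],[-2,2,0],[-2,4,0],[-2,6,0],[-2,8,0],[-2,9.55,0],[-2,9.55,0],[-2,9.55,0]], "roll": [-7,-14,-21,-28,-35,-42,-49,-56], "gripper": [4.6,4.6,4.6,4.6,4.6,4.6,4.6,4.6]}}

```text
clock: 25.15
tool_pos: [0.4436, -0.2702, 0.1323]
eef_rot: [0.421, 0.569, -0.421, 0.567]
contact_force: [-0.8, -0.6, -0.6]
opening: 0.522
```

Call:
{"api": "apply_moves", "payload": {"travel": [[0,0,0],[0,0,0],[2,0,0],[4,0,0],[5.8,0,-1],[5.8,0,-2],[5.8,0,-3],[5.8,0,-3]], "roll": [-7,-14,-17,-17,-17,-17,-17,-17], "gripper": [4.6,4.6,4.6,4.6,4.6,4.6,4.6,4.6]}}

```text
clock: 25.82
tool_pos: [0.4991, -0.2712, 0.0999]
eef_rot: [0.499, 0.502, -0.501, 0.498]
contact_force: [-0.0, -0.0, 0.1]
opening: 0.519
```

```bash
python3 - <<'E'
from h import *
from scipy.spatial.transform import Rotation as Ro
s=r.get_state(); print(s["tool_pos"],Ro.from_quat(s["eef_rot"]).as_matrix()[:,2],s["contact_force"],s["opening"],s["q"])
E
```

```text
[ 0.49905953 -0.271197    0.09989061] [-0.00125016 -0.99999725 -0.00198475] [-0.0194397  -0.00816703  0.08207225] 0.5194322831980122 [ 0.51154194  0.84115557 -0.16332259  1.85092373  0.26822074  0.47730353
 -1.41013311]
```

Call:
{"api": "apply_moves", "payload": {"travel": [[0,0,-1.5],[0,0,-3],[0,0,-4.5],[0,0,-6],[0,0,-6.5],[0,0,-6.5],[0,0,-6.5],[0,0,-6.5]], "roll": [0,0,0,0,0,0,0,0], "gripper": [4.6,4.6,4.6,4.6,4.6,4.6,4.6,4.6]}}

```text
clock: 26.48
tool_pos: [0.5022, -0.2721, 0.0381]
eef_rot: [0.501, 0.499, -0.501, 0.5]
contact_force: [-0.2, 0.2, -0.3]
opening: 0.522
```

Call:
{"api": "apply_moves", "payload": {"travel": [[0,0,0],[0,0,0],[0,0,0],[0,0,0],[0,0,0],[0,0,0],[0,0,0],[0,0,0]], "roll": [0,0,0,0,0,0,0,0], "gripper": [1.6,1.6,1.6,1.6,1.6,1.6,1.6,1.6], "newtons": 35}}

```text
clock: 27.15
tool_pos: [0.5025, -0.2722, 0.0376]
eef_rot: [-0.501, -0.499, 0.501, -0.5]
contact_force: [0.1, -1.6, 5.0]
opening: 0.266
```

Call:
{"api": "apply_moves", "payload": {"travel": [[0,0,1],[0,0,2.5],[0,0,4.5],[0,0,7],[0,0,9],[0,0,10],[0,0,10],[0,0,10]], "roll": [0,0,0,0,0,0,0,0], "gripper": [1.6,1.6,1.6,1.6,1.6,1.6,1.6,1.6]}}

```text
clock: 27.82
tool_pos: [0.5019, -0.2716, 0.137]
eef_rot: [-0.501, -0.499, 0.501, -0.499]
contact_force: [-0.1, 0.5, -3.0]
opening: 0.267
```

Call:
{"api": "apply_moves", "payload": {"travel": [[-2,0,0],[-5,-1,0],[-8,-1.5,0],[-11,-2.2,0],[-14,-2.8,0],[-16,-3.2,0],[-17.8,-3.6,0],[-17.8,-3.6,0]], "roll": [0,0,0,0,0,0,0,0], "gripper": [1.6,1.6,1.6,1.6,1.6,1.6,1.6,1.6]}}

```text
clock: 28.48
tool_pos: [0.318, -0.3077, 0.1359]
eef_rot: [-0.5, -0.501, 0.503, -0.495]
contact_force: [-0.2, 1.2, -1.6]
opening: 0.265
```

Call:
{"api": "apply_moves", "payload": {"travel": [[0,0,0],[0,0,-0.5],[0,0,-1.5],[0,0,-2.5],[0,0,-3],[0,0,-3],[0,0,-3],[0,0,-3]], "roll": [0,0,0,0,0,0,0,0], "gripper": [1.6,1.6,1.6,1.6,1.6,1.6,1.6,1.6]}}

```text
clock: 29.15
tool_pos: [0.3248, -0.3077, 0.1073]
eef_rot: [0.501, 0.499, -0.5, 0.5]
contact_force: [0.0, -0.1, -2.4]
opening: 0.266
```

```bash
python3 - <<'E'
from h import *
P,s=tips(.024); print(s["tool_pos"],s["eef_rot"],s["contact_force"],s["opening"],s["q"])
t=np.array(s["tool_pos"]); 
a=np.linspace(0,2*np.pi,16)
b=[[t[0]+.02*np.cos(x),t[1]+.02*np.sin(x),t[2]-.0375] for x in a]
e=view("h12",P+b,235,70,315,150,7); crop(e,235,70,315,150,7,"h12raw")
E
```

```text
[ 0.32479002 -0.30771856  0.10732885] [ 0.50059114  0.49931009 -0.50042223  0.49967543] [ 0.02340396 -0.09953689 -2.4404847 ] 0.2663648031610329 [ 0.72123358  0.749234   -0.1057048   2.21122179  0.37548425  0.19677368
 -1.29796679]
```

View pics/h12.png

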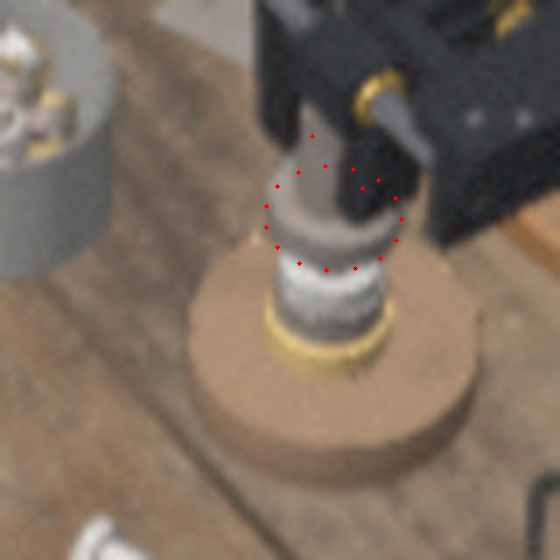

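Call:
{"api": "apply_moves", "payload": {"travel": [[0,0,-0.4],[0,0,-0.8],[0,0,-1.1],[0,0,-1.2],[0,0,-1.2],[0,0,-1.2],[0,0,-1.2],[0,0,-1.2]], "roll": [0,0,0,0,0,0,0,0], "gripper": [1.6,1.6,1.6,1.6,1.6,1.6,1.6,1.6]}}

```text
clock: 29.87
tool_pos: [0.3243, -0.3079, 0.0953]
eef_rot: [0.501, 0.499, -0.501, 0.499]
contact_force: [-0.8, 0.0, -2.4]
opening: 0.261
```

Call:
{"api": "apply_moves", "payload": {"travel": [[0,0,-0.05],[0,0,-0.1],[0,0,-0.1],[0,0,-0.1],[0,0,-0.1],[0,0,-0.1],[0,0,-0.1],[0,0,-0.1]], "roll": [0,0,0,0,0,0,0,0], "gripper": [1.6,1.6,1.6,1.6,1.6,1.6,1.6,1.6]}}

```text
clock: 30.53
tool_pos: [0.3242, -0.3078, 0.0942]
eef_rot: [-0.501, -0.499, 0.501, -0.499]
contact_force: [-0.3, 0.3, -2.1]
opening: 0.268
```

Call:
{"api": "apply_moves", "payload": {"travel": [[0,0,-0.05],[0,0,-0.05],[0,0,-0.1],[0,0,-0.1],[0,0,-0.1],[0,0,-0.1],[0,0,-0.1],[0,0,-0.1]], "roll": [0,0,0,0,0,0,0,0], "gripper": [1.6,1.6,1.6,1.6,1.6,1.6,1.6,1.6]}}

```text
clock: 31.2
tool_pos: [0.3243, -0.3078, 0.0938]
eef_rot: [-0.501, -0.499, 0.501, -0.5]
contact_force: [-1.2, 1.3, 6.4]
opening: 0.272
```

Call:
{"api": "apply_moves", "payload": {"travel": [[0,0,0],[0,0,0],[0,0,0],[0,0,0],[0,0,0],[0,0,0],[0,0,0],[0,0,0.5]], "roll": [0,0,0,0,0,0,0,0], "gripper": [2.4,2.6,2.9,3.3,3.8,4.4,4.6,4.6]}}

```text
clock: 31.87
tool_pos: [0.324, -0.3075, 0.0978]
eef_rot: [-0.501, -0.5, 0.501, -0.499]
contact_force: [-0.0, -0.0, -0.4]
opening: 0.527
```

Call:
{"api": "apply_moves", "payload": {"travel": [[0,0,1],[0,0,2],[0,0,4],[0,0,6],[0,0,8],[0,0,10],[0,0,10],[0,0,10]], "roll": [0,0,0,0,0,0,0,0], "gripper": [4.6,4.6,4.6,4.6,4.6,4.6,4.6,4.6]}}

```text
clock: 32.53
tool_pos: [0.3245, -0.3082, 0.1991]
eef_rot: [0.501, 0.498, -0.501, 0.5]
contact_force: [0.9, -0.1, -0.7]
opening: 0.523
```

Call:
{"api": "apply_moves", "payload": {"travel": [[2,-1,0],[5,-2,0],[8,-4,0],[11,-5,0],[14,-6,0],[14,-6,0],[14,-6,0],[14,-6,0]], "roll": [0,0,0,0,0,0,0,0], "gripper": [4.6,4.6,4.6,4.6,4.6,4.6,4.6,4.6]}}

```text
clock: 33.2
tool_pos: [0.4627, -0.3671, 0.1967]
eef_rot: [-0.5, -0.501, 0.501, -0.498]
contact_force: [-0.0, -0.4, -0.4]
opening: 0.524
```

```bash
python3 - <<'E'
from h import *
s=r.get_state(); print(s["tool_pos"],s["contact_force"],s["opening"],s["clock"])
d=cams.snapshot("top");e=cams.snapshot("side")
for nm,c in(("top",d),("side",e)):
    for z,h in((.074,13),(.121,8)):
        p=proj(c,np.array([.3255,-.3058,z])); print(nm,z,p.round(1),blob(c,*p,h,lambda i:(sat(i)<25)&(i.min(2)>60),z))
# coarse ascii of side view around the column
p=proj(e,np.array([.3255,-.3058,.07])).astype(int); im=e["image"].astype(int)[p[1]-30:p[1]+30,p[0]-22:p[0]+22]
S=sat(im);B=im.min(2)
print("\n".join("".join("Y" if S[i,j]>80 and im[i,j,0]>150 else "W" if S[i,j]<30 and B[i,j]>140 else "d" if S[i,j]<25 else "." for j in range(44)) for i in range(60)))
E
```

```text
[ 0.4626639  -0.36706878  0.19673407] [-0.02460816 -0.38631929 -0.42432462] 0.5235650375290956 33.2
top 0.074 [307.7 259.4] ((307.8, 259.9), array([16.8, 18.3]), array([ 0.3243, -0.306 ,  0.074 ]))
top 0.121 [311.3 259.9] ((307.8, 259.8), array([16.4, 18.4]), array([ 0.3256, -0.2982,  0.121 ]))
side 0.074 [282.5 100. ] ((283.69, 97.87), array([20.2, 40.4]), array([ 0.3201, -0.309 ,  0.074 ]))
side 0.121 [283.7  83.6] ((282.81, 80.81), array([16.7, 26.9]), array([ 0.3226, -0.3128,  0.121 ]))
WdddddddddddddddddddddWWdWd...............dd
WdWdddddddddddddddddddddWWd...............dd
ddWWWWdddddddddddddddWWddWWdd.............dd
ddddWdWdddddddddddWWWWWWdddWdd............dd
..dddWWWWWWWWWWdddWWWWWWdWWdWd............dd
....dddWWWWWWWWddWWWWWWWWWWWWdd...........dd
......ddWWWWWWWdWWWWWWWWWWWWWWddW........ddd
........ddWWWWdWddWWWWWWWWWdddddW........ddd
..........dddddddddWddWdddddddWdWd........dd
............dddddddddddddddddWWWWWd........d
...............dddddddddddddddWWWWW.........
ddd.............ddddddddddddddWWWWWWd.......
ddd...............dddddddddddddWWWWWd.......
.d................d
[... 1395 characters left out ...]
dddddddddd...............
.............Y...ddddddddddd................
..............Y...ddddddddd.................
...............YY...dddd....................
...............YYYY.......Y.................
................YYYYYYYY.Y..................
............................................
............................................
............................................
............................................
............................................
............................................
............................................
............................................
............................................
............................................
```

Call:
{"api": "apply_moves", "payload": {"travel": [[0,0,2],[0,0,2],[0,0,2],[0,0,2],[0,0,2],[0,0,2],[0,0,2],[0,0,2]], "roll": [0,0,0,0,0,0,0,0], "gripper": [4.6,4.6,4.6,4.6,4.6,4.6,4.6,4.6]}}

```text
clock: 33.97
tool_pos: [0.464, -0.3677, 0.2179]
eef_rot: [-0.501, -0.5, 0.501, -0.499]
contact_force: [0.7, -0.1, 0.6]
opening: 0.523
```

```bash
python3 - <<'E'
from h import *
d=cams.snapshot("top");e=cams.snapshot("side")
for nm,c,z,h in(("top",d,.074,13),("side",e,.074,13)):
    p=proj(c,np.array([.3255,-.3058,z])); print(nm,blob(c,*p,h,lambda i:(sat(i)<25)&(i.min(2)>60),z))
s=r.get_state();print(s["contact_force"],s["clock"]); print(r.finish_job())
E
```

```text
top ((307.82, 259.96), array([16.8, 18.3]), array([ 0.3242, -0.306 ,  0.074 ]))
side ((283.73, 98.07), array([20.5, 39.9]), array([ 0.3203, -0.3086,  0.074 ]))
[ 0.21217428 -0.59156979 -0.21736334] 34.0667
the job is handed in; nothing more can be done
None
```

The column stands on the disc in the order asked: brass bush, dark grey bush, silver bush, then the punch upright on its foot. I let go of each piece before fetching the next. The job was handed in at about 34 s with the gripper clear, and I did not move the disc or the bolt.

- **Correction:** the dark bush first went down about 2.6 mm off the brass, so I gripped it again and shifted it to within about 1 mm.
- **Last checks:** the top camera puts the silver bush within about 1 mm of the dark one and the punch foot about 1.2 mm from the silver. Pictures about 0.8 s apart after release agreed to about 0.2 px, so nothing was moving. The forces I read stayed under 10 N, and there was no contact at the end.
- **Disagreement:** the side-camera centre fits differed from the top camera by about 3–5 mm. The side fits on the bush tops and the punch also took in the walls below or the shank, so I trusted the top camera. The side pixel map still showed the punch upright, centred sideways over the column.
- **Not checked by eye:** I had used all 16 picture views before letting go of the punch, so its final standing was checked by numbers only.

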